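Load a limestone stick in the cut-off saw and hold it for the cut

ROBOT

A 6-joint arm with a two-finger parallel gripper is mounted at the origin on the work surface. World frame = base frame: x ahead of the robot, y to its left, z up, the work surface at z = 0. Lengths are in m, angles in rad, forces in N, time in s.
With the tool pointing down it reaches from about 0.275 to 0.75 m from the base axis. Payload 10.2 kg.
Tool frame: the origin (TCP) lies at the very end of the fingers, on their centre line; the grasp point (between the pads) lies 19 mm behind it (bot.grip_point_offset is the distance from the TCP to the grasp point, in m); z points along the fingers, y is the line along which they close (so a half turn about z gives the same grasp; the last joint's range is limited). The gripper opens to 85 mm and grips with 20 to 120 N. Pads are 22 mm wide; open, the fingers measure 114 mm over their backs; the gripper's body (76 mm by 85 mm) begins 54 mm behind the grasp point. The pads swing forward as they close: fully open they stand 13 mm farther back than shut.
Start: joints at [0.997, 0.313, 1.498, -0, 1.331, -0.223], TCP at [0.18, 0.493, 0.231] pointing down, gripper open.
Joint ranges: [-2.94, 2.94], [-0.97, 2.17], [0.19, 2.56], [-1.23, 4.37], [0.02, 3.11], [-2.88, 2.88]. Speed limits (rad/s): [2.39, 2.39, 3.01, 3.14, 3.14, 3.14].

INTERFACE

Orientations are given as a unit quaternion [w, x, y, z].
In Python, from plant import sensors, cams, order, models, bot gives the robot as it stands. The module is installed in compiled form; this text tells all that it offers.
- The arm moves only by the tool apply_moves, never from a script. Its argument "series" is text: rows parted by semicolons, each of 4 numbers parted by spaces: the shift along the tool's x, y, z in cm, then the turn about the tool's z in degrees. In form: tx ty tz spin; .... A call has 1 to 20 rows; each row shifts and turns the commanded pose from where the row before left it, along the tool's axes as they then stand; what a row does not reach is not made up. A row lasts 1/12 s, in which the tool goes at most 41.7 mm and 7.16 degrees, less where a joint would pass 70% of its speed; a pose out of reach is approached as far as the arm can. A call is refused whole if a number of a shift passes 4.17 or a number of a turn 7.16, either way. A call with a gripper value outside its range is refused whole. "gripper" is the finger opening in cm, from 0 to 8.54, set as the call begins (left out, the last holds). The fingers move at their own pace and stop on an object; "grip_force" is the grip in N (left out, the last holds). Time passes only in rows, so rows that do not move let the fingers close. It gives the time, the measured TCP pose, the force, the opening and the grip force at its end, in the units of the state.
- sensors.read_state(): the state, without advancing time (a new reading comes with each control period).
- cams.get_image(name): name is "side" or "top" or "wrist"; returns a dict with "pixels" (384x512x3 uint8, red, green, blue), "depth" (384x512 float32, m along the optical axis (not along the pixel's ray), 0 where there is no reading), "vfov" (degrees; the focal length in pixels is half the picture's height over the tangent of half this angle, whatever the lens; pixels are square), "cx", "cy" (the principal point, pixels), "distortion" ([k1, k2, p1, p2, k3] as OpenCV has them; the pictures are not rectified), "R" (3x3) and "t" (3): a world point X has camera coordinates R X + t. Camera axes: x right, y down, z forward; pixel columns grow to the right and rows downward; lengths in m; the calibration is good to about 2 mm. A picture is of the moment at which its call begins.
- order.hand_in(): hands the job in; it is judged then, once.
Trained networks look in a picture, given as the dict that the camera call returned (one of the last four; its "shot" number tells which), for a name from the list of things; names that differ only in an ending like _2 or _b are one class to them, and where a whole thing is asked for, a point or a joint stands for the part that bears it (a point fixed in the world has none). Each returns a list of dicts, best first, with "confidence" (0 to 1); they miss things now and then, are a little off and sometimes report something else, mostly with a low value. They report only what shows in the picture. A call takes as long as a camera call. They do not tell look-alikes from the thing itself.
- models.boxes_of(target, picture): "xyz" ([x, y, z] in m, in world coordinates, good to about 4 mm: the middle of the surface that is visible of it).
The state is a dict: "time_s": time; "joints": joint angles; "qvel": joint speeds; "joint_efforts": joint torques, N m; "position": TCP position; "ee_rot": TCP orientation; "ft_force": force on the tool from outside, world axes, zero at the start; "wrist_torque": the same for the moment, N m; "finger_gap": finger opening in m; "finger_force": force on a finger pad.
Only numpy, scipy, OpenCV 4.12 (cv2) and the standard library are available. Lean on these libraries where they do the work, as an engineer would, in place of code of your own. Each camera call takes 0.05 s, during which the arm holds its last target. There are 200 camera calls.

TASK

The saw's length stop has been set, so take the long blue setting block off the saw table and put it back fully home in its own blue-tagged slot in the rack. Then lay the limestone stick on the saw table, flat, lengthwise along the fence and with its end up against the stop block, and press it firmly down onto the table and back against the fence at once with a diagonal push, as you would to hold it for the cut. Finish while still holding it pressed like that; keep off the saw blade and leave the other things on the bench where they are.

Things in the scene. Friction and masses are not known exactly. Their poses are not given: they have to be found in the camera images.
- blue_block: the setting block in use: a blue anodised aluminium bar 22 (x) x 120 (y, long) x 34 (z) mm, 0.24 kg; origin at the centre of its underside. At the start it lies flat on the saw table, well in front of the fence (30 to 40 mm clear of it), roughly along it
- slot_blue (a point): the blue block's slot: floor centre of a groove 26 (x) x 124 (y, long) x 12 mm deep in the wooden cradle with blue tags at both ends; cradle top 60 (x) x 170 (y) mm, 12 mm above this point, 26 above the bench. Three cradles stand side by side in a rack, 62 mm apart across the grooves, in any order. A seated block stands 22 mm proud. The blue block fits only this groove
- slot_red (a point): same point of the red-tagged cradle, whose 94 mm long groove stands empty
- slot_yellow (a point): same point of the yellow-tagged cradle, whose 64 mm groove holds the yellow block
- stick: the workpiece: a sawn straight stick of pale limestone with brown bone showing in it, 38 (x) x 150 (y, long) x 36 (z) mm, about 0.46 kg (hidden, up to 20 % more or less); origin at the centre of its underside. It starts flat on the open bench between saw and rack, its length pointing roughly away from the robot; either end may go to the stop
- corner (a point): working corner of the bench cut-off saw: where the faces of fence and stop meet the table top. +x goes into the fence (away from the operator), +y along the fence into the stop, z up. The stick belongs on the -x, -y side, its origin then at about (-19, -75, 0) mm. Blade plane (red strip with black kerf) 121.5 mm to -y: the stick juts 29 mm past it
- fence: the saw's fixed aluminium fence, 25 mm high above the table, 14 mm thick, running along y on both sides of the blade; origin at bench level under the point where blade plane and fence face cross, axes as for the working corner. A firm hold on this saw is a diagonal push of about 12 to 20 N, some 45 degrees down into the fence
- saw_table: the saw's flat aluminium table, top 50 mm above the bench. Seen from the working corner it reaches 120 mm to -x, 252 mm to -y and 58 mm to +y. The saw head (motor, handle, guard) is fixed raised, all of it behind the face of the fence and, near the fence, more than 120 mm above the table. Origin and axes as the fence
- stop: the dark steel length stop clamped on the fence: 20 mm wide, reaching 52 mm out in front of the fence's face and 37 mm above the table, with a 20 mm diameter knob over the fence whose top is 51 mm above the table; fixed; same origin and axes as the fence
- blade: the saw's steel cutting disc, 100 mm diameter, raised behind the fence, its lowest point 150 mm above the table, centre 80 mm behind the fence face; same origin and axes as the fence. Not to be touched
- red_block: red setting block, 22 x 90 x 34 mm, lying on the bench in front of the saw; leave alone
- yellow_block: yellow setting block, 22 x 60 x 34 mm, in its slot; leave alone
- glue_bottle: white dropper bottle with a thin nozzle, 38 mm diameter, 115 mm high; leave alone
- tin: open round steel tin, 72 mm diameter, 48 mm high; leave alone
- specimen_box: small black open box with a bone fragment, 70 x 55 x 22 mm; leave alone
- brush: small brush lying on the bench, origin near the middle of its length; leave alone
Not all that is in view belongs to the job. What is shaped like the stick but purple is not meant.

How it is judged:
On the way, in this order (a step that is already met when the one before it is completed fails the run):
1. the blue setting block is fully home in its own blue-tagged slot and let go (horizontal distance between blue_block and slot_blue below 0.004 m and z of blue_block in the frame of slot_blue between -0.003 and 0.003 m and angle between the y axis of blue_block and the y axis of slot_blue, either way round below 0.05 rad and angle between blue_block's own z axis and vertical below 0.05 rad and contact force between the fingers and blue_block below 0.1 N and linear speed of blue_block below 0.01 m/s), for 0.2 s.
2. the stick lies flat on the saw table, along the fence and near the stop (x of stick in the frame of corner between -0.069 and -0.017 m and y of stick in the frame of corner between -0.087 and -0.073 m and z of stick in the frame of corner between -0.003 and 0.003 m and angle between stick's own z axis and vertical below 0.05 rad and angle between the y axis of stick and the y axis of corner, either way round below 0.15 rad), for 0.2 s.
At the end, for the whole second after the job is handed in: Blue block fully down in its blue slot (4 mm, 0.05 rad) and let go. Stick flat and still on the saw table, within 3 mm of the fence, 4 mm of the stop and 0.03 rad, held by the fingers so that it bears on the fence with over 4 N and on the table with over 9 N (weight included) (all of step 1 and x of stick in the frame of corner between -0.022 and -0.017 m and y of stick in the frame of corner between -0.079 and -0.073 m and z of stick in the frame of corner between -0.003 and 0.003 m and angle between stick's own z axis and vertical below 0.05 rad and angle between the y axis of stick and the y axis of corner, either way round below 0.03 rad and contact force between stick and saw_table above 9 N and contact force between stick and fence above 4 N and contact force between the fingers and stick above 5 N and linear speed of stick below 0.01 m/s); the arm keeps its last pose, push and grip.
It fails at once if another thing on the bench is moved by more than 25 mm (distance of any of red_block, yellow_block, glue_bottle, tin, specimen_box, brush from where it was at the start of the episode above 0.025 m).
It fails at once if the gripper or arm touches the saw blade (contact force between any of the fingers, the arm and blade above 1 N).
It also fails if it takes over 64 s, if anything falls off the work surface, if the arm or the gripper's body presses on something with over 40 N, if the wrist force passes 120 N, or if a joint passes its speed limit or range.

## Working session

There is one attempt and no reset: what is moved stays moved. The work goes in short steps, Python scripts to look and compute and a tool call to move; the robot and the scene stay as the last step left them, time stands still between calls to the robot, and variables do not carry over. Pictures are saved under pics/ and viewed, at most 10 in all, crops included, and the job is handed in when it is done.

Besides the shell and the picture viewer there is one more tool, called after "Emit:" by a JSON object that holds its "api" and its "payload". apply_moves: Moves the arm, as the interface text tells. Its arguments: {"type":"object","properties":{"series":{"type":"string"},"gripper":{"type":"number"},"grip_force":{"type":"number"}},"required":["series"]}

```bash
mkdir -p pics; cat > h.py <<'E'
import numpy as np, cv2
from plant import sensors, cams, order, models, bot
def K(p):
    f=p["pixels"].shape[0]/2/np.tan(np.radians(p["vfov"])/2)
    return np.array([[f,0,p["cx"]],[0,f,p["cy"]],[0,0,1.]])
def cloud(p):
    h,w=p["depth"].shape
    g=np.stack(np.meshgrid(np.arange(w),np.arange(h)),-1).reshape(-1,1,2).astype(np.float64)
    n=cv2.undistortPoints(g,K(p),np.array(p["distortion"],float)).reshape(h,w,2)
    d=p["depth"]; c=np.dstack([n*d[...,None],d])
    X=(c-np.array(p["t"]))@np.array(p["R"])
    X[d==0]=np.nan
    return X
def save(n,im): cv2.imwrite(f"pics/{n}.png",np.ascontiguousarray(im[...,::-1]))
E
python3 - <<'E'
from h import *
s=sensors.read_state(); print(s["position"],s["ee_rot"],s["ft_force"],s["finger_gap"],bot.grip_point_offset)
ps={n:cams.get_image(n) for n in("top","side","wrist")}
for n,p in ps.items():
    save(n+"0",p["pixels"]); np.savez(n+"0.npz",X=cloud(p),im=p["pixels"]); print(n,np.round(-np.array(p["R"]).T@p["t"],3))
p=ps["top"]
for t in "blue_block slot_blue slot_red slot_yellow stick corner fence stop red_block".split():
    for n in("top","side"):
        print(t,n,[(np.round(b["xyz"],3).tolist(),round(b["confidence"],2)) for b in models.boxes_of(t,ps[n])[:3]])
E
```

```text
[0.18029311 0.49278292 0.23071763] [-2.53723875e-04  1.74518713e-01  9.84653628e-01 -6.22024588e-04] [ 0.34368269  0.08451954 -0.06603116] 0.08539686883553126 0.0187
top [0.297 0.045 1.018]
side [ 0.056 -0.693  1.057]
wrist [0.111 0.518 0.376]
blue_block top [([0.538, -0.191, 0.084], 0.69)]
blue_block side [([0.516, 0.264, 0.049], 0.64), ([0.537, -0.203, 0.083], 0.62)]
slot_blue top [([0.46, 0.285, 0.024], 0.78)]
slot_blue side [([0.46, 0.277, 0.024], 0.97)]
slot_red top [([0.609, 0.477, 0.016], 0.62), ([0.581, 0.272, 0.024], 0.56)]
slot_red side [([0.582, 0.26, 0.029], 0.9), ([0.604, -0.262, 0.067], 0.45)]
slot_yellow top [([0.517, 0.27, 0.027], 0.72)]
slot_yellow side [([0.51, 0.246, 0.026], 0.86), ([0.644, -0.268, 0.048], 0.53)]
stick top [([0.187, -0.343, 0.035], 0.89), ([0.282, 0.376, 0.033], 0.86), ([0.302, 0.196, 0.037], 0.77)]
stick side [([0.278, 0.369, 0.041], 0.85), ([0.179, -0.361, 0.034], 0.66), ([0.287, 0.182, 0.036], 0.56)]
corner top [([0.644, -0.244, 0.048], 0.96)]
corner side [([0.644, -0.268, 0.05], 0.66)]
fence top [([0.611, -0.23, 0.07], 0.68)]
fence side [([0.605, -0.262, 0.068], 0.63)]
stop top [([0.586, -0.119, 0.086], 0.62), ([0.345, -0.364, 0.011], 0.54)]
stop side [([0.585, -0.125, 0.085], 0.58), ([0.609, 0.482, 0.022], 0.48)]
red_block top [([0.37, -0.202, 0.032], 0.71)]
red_block side [([0.371, -0.215, 0.037], 0.92), ([0.583, 0.258, 0.027], 0.73), ([0.516, 0.264, 0.045], 0.23)]
```

View pics/top0.png

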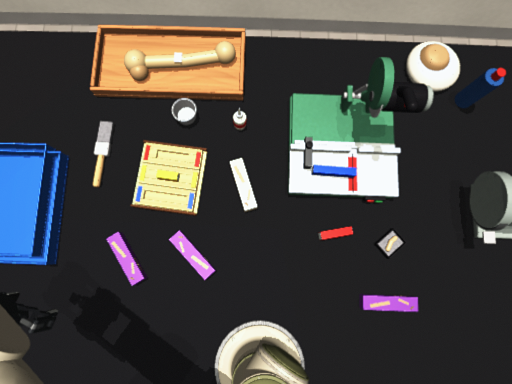

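View pics/side0.png

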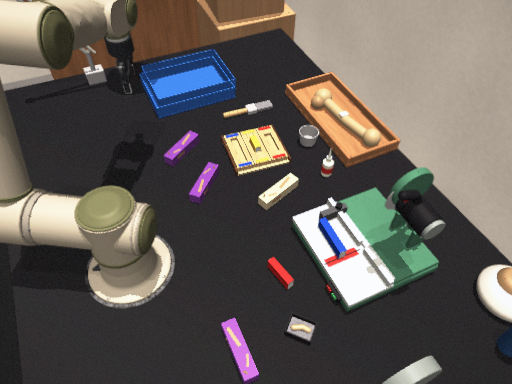

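The top view shows the pale stick at about (243,184), the blue block on the saw table at (334,171) and the stop at (308,152). The rack is at (171,177) with blue tags on the lower groove at (137,193) and (195,203), and the look-alikes are purple. Next I fit poses from depth and colour.

```bash
cat > m.py <<'E'
from h import *
def rect(P):
    (c,s,a)=cv2.minAreaRect((P[:,:2]*1000).astype(np.float32))
    b=cv2.boxPoints((c,s,a)); e=[b[1]-b[0],b[2]-b[1]]; l=max(e,key=np.linalg.norm)
    ang=np.degrees(np.arctan2(l[1],l[0]))%180
    return np.round(c,1),np.round(sorted(s),1),round(ang,2),round(float(np.median(P[:,2]))*1000,1)
def sel(X,im,col,box,z):
    i=im.astype(int);r,g,b=i[...,0],i[...,1],i[...,2]
    m={"blue":(b>r+50)&(b>g+40),"red":(r>g+70)&(r>b+70),"pale":(r>120)&(g>100),"any":r>=0,"yellow":(r>b+80)&(g>b+60)}[col]
    with np.errstate(invalid="ignore"):
        m=m&(X[...,0]>box[0])&(X[...,0]<box[1])&(X[...,1]>box[2])&(X[...,1]<box[3])&(X[...,2]>z[0])&(X[...,2]<z[1])
    return X[m]
E
python3 - <<'E'
from m import *
for n in("top0","side0"):
    d=np.load(n+".npz");X,im=d["X"],d["im"]
    print(n)
    print("blue",rect(sel(X,im,"blue",(.48,.6,-.3,-.1),(.078,.09))))
    print("stick",rect(sel(X,im,"pale",(.4,.6,.03,.17),(.03,.045))))
    print("table",rect(sel(X,im,"any",(.45,.62,-.42,-.05),(.044,.056))))
    print("fence",rect(sel(X,im,"any",(.55,.68,-.42,-.05),(.07,.078))))
    print("stop",rect(sel(X,im,"any",(.5,.68,-.2,-.05),(.083,.091))))
    print("rack",rect(sel(X,im,"any",(.38,.66,.15,.4),(.022,.031))))
    print("yellow",rect(sel(X,im,"yellow",(.45,.58,.2,.33),(.042,.055))))
    P=sel(X,im,"blue",(.38,.66,.15,.4),(.015,.035))
    for s in (P[P[:,1]>.28],P[P[:,1]<=.28]):print("bluetag",len(s),s.mean(0).round(4), rect(s))
    P=sel(X,im,"red",(.5,.66,.15,.4),(.015,.035))
    for s in (P[P[:,1]>.28],P[P[:,1]<=.28]):print("redtag",len(s),s.mean(0).round(4), rect(s))
    P=sel(X,im,"red",(.45,.62,-.42,-.15),(.045,.056));print("kerf",rect(P))
    for k,b in dict(groove=(.43,.5,.2,.36)).items():
        P=sel(X,im,"any",b,(.010,.019));print(k,len(P),rect(P))
E
```

```text
top0
blue (array([ 542.4, -189.8]), array([ 21.6, 119.7]), np.float32(88.01), 84.1)
stick (array([505.9,  62.3]), array([ 38. , 150.7]), np.float32(18.79), 36.3)
table (array([ 549.4, -222.7]), array([135.7, 309.9]), np.float32(89.69), 50.3)
fence (array([ 585.4, -223.5]), array([ 66.4, 307. ]), np.float32(91.02), 75.0)
stop (array([ 582.4, -153.2]), array([ 92.6, 100.9]), np.float32(179.47), 85.8)
rack (array([523. , 279.9]), array([189.7, 199.7]), np.float32(173.83), 26.4)
yellow (array([523.1, 279.6]), array([22.1, 61. ]), np.float32(83.95), 48.0)
bluetag 65 [0.4695 0.3616 0.0268] (array([469. , 361.7]), array([11.9, 44.5]), np.float32(175.71), 26.7)
bluetag 67 [0.4536 0.2111 0.0267] (array([453.1, 211.4]), array([12.7, 44.4]), np.float32(177.2), 26.7)
redtag 60 [0.5921 0.3484 0.0272] (array([592.6, 348.5]), array([12. , 42.7]), np.float32(173.5), 27.2)
redtag 68 [0.5768 0.198  0.027 ] (array([576. , 198.1]), array([13.4, 43.7]), np.float32(173.72), 27.0)
kerf (array([ 540.7, -247.4]), array([24.8, 97.8]), np.float32(178.34), 50.9)
groove 414 (array([463.7, 279.2]), array([ 66.9, 
[... 461 characters left out ...]
, array([178. , 200.2]), np.float32(173.98), 25.7)
yellow (array([520.5, 277.5]), array([21.7, 62.7]), np.float32(82.8), 47.3)
bluetag 28 [0.468  0.3623 0.0261] (array([469.3, 360.4]), array([14.1, 42.4]), np.float32(2.29), 26.5)
bluetag 32 [0.4517 0.2105 0.0268] (array([452.1, 210.8]), array([12.7, 45.3]), np.float32(177.0), 27.1)
redtag 33 [0.5933 0.3487 0.0269] (array([591.7, 349.4]), array([15.5, 47.4]), np.float32(4.86), 26.4)
redtag 44 [0.5753 0.1961 0.0263] (array([574.6, 196. ]), array([21.4, 44. ]), np.float32(169.73), 26.5)
kerf (array([ 540.2, -248.5]), array([25.2, 98.7]), np.float32(179.07), 50.1)
groove 173 (array([463.5, 275.5]), array([ 67.3, 150.4]), np.float32(89.85), 14.1)
```

```bash
python3 - <<'E'
from m import *
for n in("top0","side0"):
    d=np.load(n+".npz");X,im=d["X"],d["im"]
    P=X[np.isfinite(X[...,0])]
    Q=P[(P[:,0]>.5)&(P[:,0]<.75)&(P[:,1]>-.45)&(P[:,1]<-.02)]
    F=Q[(Q[:,2]>.071)&(Q[:,2]<.079)&(Q[:,0]>.57)]
    ys=np.arange(-.37,-.07,.01);o=[]
    for y in ys:
        q=F[abs(F[:,1]-y)<.006]
        if len(q)>1:o.append((y,q[:,0].min(),q[:,0].max()))
    o=np.array(o).round(4);print(n,"fence min/max x by y\n",o.T.tolist())
    k=abs(o[:,1]-np.median(o[:,1]))<.004;print("fit",np.polyfit(o[k,0],o[k,1],1),np.median(o[k,1]))
    S=Q[(Q[:,2]>.083)&(Q[:,2]<.091)&(Q[:,1]>-.15)&(Q[:,1]<-.09)];print("stop",S.min(0),S.max(0),rect(S[S[:,0]<.585]))
    H=Q[Q[:,2]>.11];
    for y in np.arange(-.36,-.06,.03):
        h=H[abs(H[:,1]-y)<.015]
        if len(h):print("head y%.2f"%y,"xmin",h[:,0].min().round(3),"zrange",h[:,2].min().round(3),h[:,2].max().round(3))
E
```

```text
top0 fence min/max x by y
 [[-0.37, -0.36, -0.35, -0.34, -0.33, -0.32, -0.31, -0.3, -0.29, -0.28, -0.27, -0.26, -0.24, -0.23, -0.22, -0.21, -0.2, -0.19, -0.18, -0.17, -0.16, -0.15, -0.14, -0.13, -0.11, -0.1, -0.09, -0.08], [0.6019, 0.6012, 0.6027, 0.602, 0.6026, 0.602, 0.6015, 0.6014, 0.602, 0.6016, 0.6014, 0.6035, 0.6016, 0.6016, 0.6017, 0.6021, 0.6021, 0.6021, 0.6024, 0.6026, 0.6023, 0.6018, 0.6018, 0.6028, 0.5729, 0.6027, 0.603, 0.603], [0.6166, 0.6161, 0.6157, 0.6148, 0.6151, 0.6138, 0.6137, 0.617, 0.7467, 0.6159, 0.6152, 0.6151, 0.6139, 0.7251, 0.7494, 0.6163, 0.6159, 0.6156, 0.615, 0.6144, 0.615, 0.6145, 0.6171, 0.6165, 0.6151, 0.6149, 0.6163, 0.6147]]
fit [0.00290505 0.60280054] 0.602
stop [ 0.53309027 -0.14908711  0.08306268] [ 0.63306851 -0.1069384   0.09094619] (array([ 559., -128.]), array([42.1, 51.9]), np.float32(0.13), 86.1)
head y-0.36 xmin 0.646 zrange 0.243 0.286
head y-0.33 xmin 0.646 zrange 0.235 0.287
head y-0.30 xmin 0.61 zrange 0.242 0.343
head y-0.27 xmin 0.616 zrange 0.111 0.338
head y-0.24 xmin 0.63 zrange 0.11 0.332
head y-0.21 xmin 0.724 zrange 0.11 0.129
s
[... 381 characters left out ...]
1, 0.599, 0.599, 0.5712, 0.5986, 0.6006, 0.5995], [0.6139, 0.6137, 0.6137, 0.6131, 0.6152, 0.6138, 0.7467, 0.7446, 0.7239, 0.6134, 0.6121, 0.6056, 0.7385, 0.7459, 0.7252, 0.6136, 0.6136, 0.613, 0.6123, 0.6145, 0.6129, 0.6116, 0.6116, 0.63, 0.613, 0.613, 0.6118]]
fit [0.00403977 0.59953478] 0.59885
stop [ 0.53196646 -0.14986573  0.08304182] [ 0.63079246 -0.10835498  0.09088052] (array([ 556.3, -125.4]), array([32.4, 64.7]), np.float32(29.63), 85.7)
head y-0.36 xmin 0.644 zrange 0.221 0.287
head y-0.33 xmin 0.644 zrange 0.229 0.286
head y-0.30 xmin 0.609 zrange 0.11 0.342
head y-0.27 xmin 0.641 zrange 0.111 0.333
head y-0.24 xmin 0.63 zrange 0.112 0.333
head y-0.21 xmin 0.724 zrange 0.12 0.122
```

Emit:
{"api": "apply_moves", "payload": {"series": "0 0 0 6.54;0 0 0 6.54;0 0 0 6.54;0 0 0 6.54;0 0 0 6.54;0 0 0 6.54;0 0 0 6.54;0 0 0 6.54;0 0 0 6.54;0 0 0 6.54;0 0 0 6.5", "gripper": 4.2, "grip_force": 40}}

```text
time_s: 1.97
position: [0.1804, 0.493, 0.2313]
ee_rot: [0.0, 0.721, 0.693, 0.0]
ft_force: [0.1, -0.1, -0.2]
finger_gap: 0.0422
finger_force: 0.0
```

Emit:
{"api": "apply_moves", "payload": {"series": "-3.35 1.93 0 0;-3.35 1.93 0 0;-3.35 1.93 0 0;-3.35 1.93 0 0;-3.35 1.93 0 0;-3.35 1.93 0 0;-3.35 1.93 0 0;-3.35 1.93 0 0;-3.35 1.93 0 0;-3.35 1.93 0 0;-3.35 1.93 0 0;-3.35 1.93 0 0;-3.35 1.93 0 0;-3.35 1.93 0 0;-3.35 1.93 0 0;-3.35 1.93 0 0;-3.35 1.93 0 0;-3.35 1.93 0 0;-3.35 1.93 0 0;-3.35 1.93 0 0"}}

```text
time_s: 3.63
position: [0.5434, -0.1919, 0.2312]
ee_rot: [0.0, 0.719, 0.695, 0.0]
ft_force: [0.0, 0.8, 0.6]
finger_gap: 0.0417
finger_force: 0.0
```

```bash
python3 - <<'E'
from m import *
s=sensors.read_state();print(s["position"],s["ee_rot"])
p=cams.get_image("wrist");X=cloud(p);save("w1",p["pixels"]);print("cam",-np.array(p["R"]).T@p["t"])
print("blue",rect(sel(X,p["pixels"],"blue",(.48,.6,-.3,-.1),(.07,.095))))
P=X[np.isfinite(X[...,0])]; F=P[(P[:,2]>.11)&(P[:,2]<.25)&(P[:,0]<.6)]
print("fingers",len(F),F.min(0),F.max(0)) if len(F) else print("no fingers")
E
```

```text
[ 0.54335488 -0.19191853  0.23122081] [2.86875078e-06 7.19434284e-01 6.94560517e-01 3.36143115e-06]
cam [ 0.54572756 -0.11824197  0.37623299]
blue (array([ 541. , -192.5]), array([ 20.6, 118.9]), np.float32(87.36), 86.4)
fingers 742 [ 0.50910826 -0.20425304  0.23469748] [ 0.57774451 -0.17981356  0.24999992]
```

View pics/w1.png

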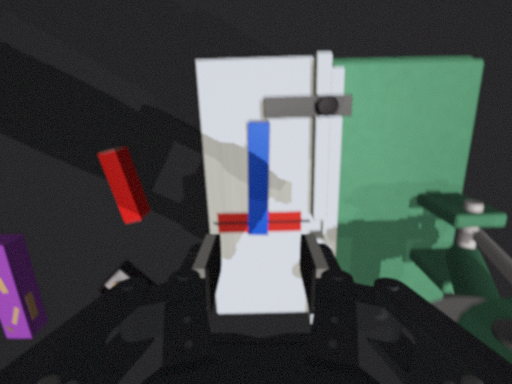

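The wrist view shows the blue block at (258,178) between the open fingers at (207,270) and (315,270), with clear space either side to the fence at (325,180). I'll descend and grip.

Emit:
{"api": "apply_moves", "payload": {"series": "0 -0.15 3.4 0;0 0 3.4 0;0 0 3.4 0;0 0 3.0 0;0 0 2.0 0;0 0 1.5 0;0 0 0 0"}}

```text
time_s: 4.27
position: [0.5398, -0.1891, 0.0612]
ee_rot: [-0.003, 0.719, 0.695, -0.001]
ft_force: [0.3, 0.3, -0.7]
finger_gap: 0.0423
finger_force: 0.0
```

Emit:
{"api": "apply_moves", "payload": {"series": "0 0 0 0;0 0 0 0;0 0 0 0;0 0 0 0;0 0 0 0;0 0 0 0;0 0 0 0;0 0 0 0", "gripper": 0.5}}

```text
time_s: 4.93
position: [0.5418, -0.1902, 0.0655]
ee_rot: [0.001, 0.719, 0.695, 0.0]
ft_force: [-1.0, 0.9, 6.9]
finger_gap: 0.0215
finger_force: 42.9
```

Emit:
{"api": "apply_moves", "payload": {"series": "0 0 -1.5 0;0 0 -3.3 0;0 0 -3.3 0;0 0 0 0;3.94 -0.8 0 0;3.94 -0.8 0 0;3.94 -0.8 0 0;3.94 -0.8 0 0;3.94 -0.8 0 0;3.94 -0.8 0 0;3.94 -0.8 0 0;3.94 -0.8 0 0;3.94 -0.8 0 0;3.94 -0.8 0 0;3.94 -0.8 0 0;3.94 -0.8 0 0;0 0 0 4.1;0 0 0 0;0 0 0 0"}}

```text
time_s: 6.52
position: [0.4617, 0.2856, 0.1449]
ee_rot: [-0.0, 0.743, 0.669, -0.0]
ft_force: [0.3, 0.1, -2.8]
finger_gap: 0.0211
finger_force: 41.8
```

```bash
python3 - <<'E'
from m import *
s=sensors.read_state();print(s["position"],s["ee_rot"],s["finger_gap"],s["ft_force"])
ps={n:cams.get_image(n) for n in("wrist","top","side")}
ims=[]
for n,p in ps.items():
    X=cloud(p);im=p["pixels"];ims.append(im);np.savez(n+"1.npz",X=X,im=im)
    for nm,c,b,z in (("blk","blue",(.4,.53,.2,.37),(.1,.2)),("rack","any",(.38,.66,.15,.4),(.022,.031)),("yel","yellow",(.45,.58,.2,.33),(.042,.055))):
        P=sel(X,im,c,b,z)
        if len(P)>20: print(n,nm,len(P),rect(P),P.min(0).round(3),P.max(0).round(3))
    P=sel(X,im,"blue",(.38,.56,.15,.4),(.015,.035))
    for q in (P[P[:,1]>.28],P[P[:,1]<=.28]):
        if len(q)>10:print(n,"bluetag",len(q),q.mean(0).round(4))
save("a1",np.hstack([cv2.resize(i,(400,300)) for i in ims[:2]]))
E
```

```text
[0.46165471 0.2856148  0.14486825] [-4.97439398e-06  7.43035307e-01  6.69252082e-01 -4.29393937e-04] 0.021104402974089224 [ 0.33715094  0.08418622 -2.78324097]
wrist blk 8822 (array([461.7, 293. ]), array([ 22.8, 102. ]), np.float32(83.99), 165.8) [0.447 0.242 0.152] [0.478 0.344 0.173]
wrist rack 23128 (array([520.8, 277.9]), array([189. , 200.2]), np.float32(173.82), 28.3) [0.417 0.173 0.022] [0.63  0.383 0.031]
wrist yel 1815 (array([520.2, 277.7]), array([22.4, 60.2]), np.float32(83.88), 50.4) [0.506 0.247 0.042] [0.534 0.309 0.052]
wrist bluetag 804 [0.4671 0.3595 0.0289]
top blk 141 (array([458.8, 246.5]), array([20.8, 40.6]), np.float32(84.99), 163.3) [0.447 0.226 0.145] [0.469 0.266 0.167]
top rack 1602 (array([521.5, 265. ]), array([153.7, 199.7]), np.float32(173.81), 26.3) [0.417 0.178 0.022] [0.629 0.332 0.031]
top yel 155 (array([523.3, 278.9]), array([22.2, 59.9]), np.float32(83.54), 48.5) [0.509 0.249 0.043] [0.537 0.308 0.053]
top bluetag 65 [0.4537 0.2109 0.0274]
side blk 151 (array([460.5, 274.5]), array([ 23. , 100.3]), np.float32(83.12), 164.3) [0.444 0.224 0.136] [0.476 0.323 0.199]
side rack 1247 (array([518.7, 274.3]), array([186.3, 199.4]), np.float32(173.02), 25.8) [0.415 0.17  0.022] [0.628 0.371 0.031]
side yel 73 (array([519.5, 277.4]), array([21.6, 59.4]), np.float32(83.0), 47.5) [0.508 0.247 0.042] [0.532 0.307 0.052]
side bluetag 27 [0.4697 0.3628 0.0254]
side bluetag 31 [0.4528 0.2111 0.0263]
```

View pics/a1.png

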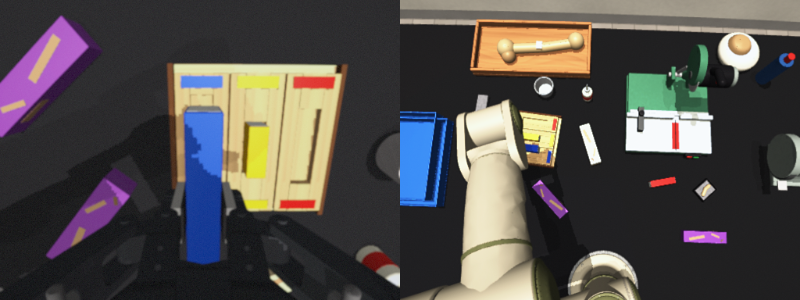

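The wrist half shows the block over the blue-tagged cradle. Both cameras say it must shift about (-1.6, +0.5) mm.

Emit:
{"api": "apply_moves", "payload": {"series": "0.03 -0.16 3.2 0;0 0 3.2 0;0 0 2.2 0;0 0 1.0 0;0 0 0 0;0 0 0 0;0 0 0 0"}}

```text
time_s: 7.25
position: [0.4614, 0.2864, 0.0509]
ee_rot: [0.001, 0.744, 0.668, 0.001]
ft_force: [0.2, 0.2, -2.4]
finger_gap: 0.021
finger_force: 41.7
```

```bash
python3 - <<'E'
from m import *
s=sensors.read_state();print(s["position"],s["ee_rot"],s["finger_gap"],s["ft_force"])
ps={n:cams.get_image(n) for n in("wrist","top")}
for n,p in ps.items():
    X=cloud(p);im=p["pixels"];save("b_"+n,im)
    for nm,c,b,z in (("blk","blue",(.4,.53,.2,.37),(.058,.08)),("rack","any",(.38,.66,.15,.4),(.022,.031)),("yel","yellow",(.45,.58,.2,.33),(.042,.055))):
        P=sel(X,im,c,b,z)
        if len(P)>20: print(n,nm,len(P),rect(P),P.min(0).round(3),P.max(0).round(3))
    P=sel(X,im,"blue",(.38,.56,.15,.4),(.015,.035))
    for q in (P[P[:,1]>.28],P[P[:,1]<=.28]):
        if len(q)>10:print(n,"bluetag",len(q),q.mean(0).round(4))
E
```

```text
[0.46141283 0.28644881 0.05090846] [5.50055851e-04 7.43799274e-01 6.68401529e-01 1.31682549e-03] 0.021004562741226217 [ 0.15151804  0.16900296 -2.43851168]
wrist blk 8810 (array([461.5, 293.8]), array([ 22.5, 101.8]), np.float32(83.64), 71.8) [0.446 0.243 0.06 ] [0.478 0.345 0.079]
wrist rack 44024 (array([520.9, 279.4]), array([175.6, 210.2]), np.float32(170.52), 28.3) [0.419 0.176 0.022] [0.622 0.383 0.031]
wrist yel 3565 (array([520.8, 280.3]), array([22.9, 55.5]), np.float32(83.91), 50.3) [0.507 0.253 0.042] [0.535 0.309 0.052]
wrist bluetag 2026 [0.467  0.3594 0.0289]
wrist bluetag 185 [0.453  0.2117 0.0289]
top blk 106 (array([458.5, 246.3]), array([21.4, 38.4]), np.float32(83.33), 69.0) [0.446 0.227 0.061] [0.47  0.264 0.073]
top rack 1471 (array([523.4, 277.7]), array([186.1, 198.6]), np.float32(174.04), 26.4) [0.417 0.175 0.022] [0.63  0.36  0.031]
top yel 76 (array([521.4, 263.6]), array([22.2, 26.8]), np.float32(84.76), 48.5) [0.509 0.25  0.045] [0.533 0.276 0.053]
top bluetag 64 [0.4536 0.211  0.0272]
```

Emit:
{"api": "apply_moves", "payload": {"series": "0 0 0 0;0 0 0 0;0 0 0 0;0 0 0 0"}}

```text
time_s: 7.68
position: [0.4603, 0.2864, 0.0495]
ee_rot: [0.0, 0.744, 0.669, 0.0]
ft_force: [0.6, -1.0, -3.4]
finger_gap: 0.0209
finger_force: 41.7
```

```bash
cat > slot.py <<'E'
from m import *
s=sensors.read_state();print(s["position"],s["ee_rot"],s["finger_gap"],s["ft_force"])
p=cams.get_image("wrist");X=cloud(p);im=p["pixels"];np.savez("w2.npz",X=X,im=im);save("w2",im)
i=im.astype(int);m=(i[...,2]>i[...,0]+50)&(i[...,2]>i[...,1]+40)
u=np.array([np.cos(np.radians(83.9)),np.sin(np.radians(83.9))]);v=np.array([u[1],-u[0]])
c=np.array([.460,.2845])
L=(X[...,:2]-c)@u*1000;W=(X[...,:2]-c)@v*1000
z=X[...,2]*1000
blk=m&(z>s["position"][2]*1000+13)&(z<s["position"][2]*1000+27)&(abs(W)<20)
tag=m&(z>20)&(z<34)&(L>66)
def edges(M,rng):
    o=[]
    for l in np.arange(*rng,4):
        w=W[M&(abs(L-l)<2)]
        if len(w)>15:o.append((l,w.min(),w.max(),(w.min()+w.max())/2))
    return np.array(o).round(1)
print("blk\n",edges(blk,(0,70)).tolist(),L[blk].max())
print("tag\n",edges(tag,(66,86)).tolist(),L[tag].min(),L[tag].max())
# groove: points inside between cradle top and floor
g=(z>10)&(z<23)&(abs(W)<25)&(L>40)&(L<75)
print("groove",g.sum(),W[g].min() if g.sum() else 0,W[g].max() if g.sum() else 0,L[g].max() if g.sum() else 0)
E
python3 slot.py
```

```text
[0.46034124 0.28640359 0.04947166] [4.16177484e-05 7.43687894e-01 6.68526964e-01 1.11458946e-04] 0.020881145960458907 [ 0.64034613 -1.02331877 -3.39685557]
blk
 [[0.0, -10.4, 10.3, -0.1], [4.0, -10.4, 10.3, -0.1], [8.0, -10.5, 10.7, 0.1], [12.0, -11.5, 10.8, -0.3], [16.0, -10.4, 10.8, 0.2], [20.0, -10.3, 10.6, 0.2], [24.0, -10.2, 10.5, 0.2], [28.0, -10.5, 10.4, -0.1], [32.0, -10.5, 10.4, -0.1], [36.0, -10.4, 10.7, 0.1], [40.0, -10.3, 10.6, 0.1], [44.0, -10.3, 10.5, 0.1], [48.0, -10.2, 10.4, 0.1], [52.0, -10.5, 10.8, 0.1], [56.0, -10.4, 10.7, 0.1], [60.0, -10.3, 10.6, 0.1]] 60.1989901138164
tag
 [[70.0, -23.8, 21.9, -1.0], [74.0, -23.7, 21.8, -1.0], [78.0, -23.6, 21.7, -1.0], [82.0, -23.4, 21.5, -0.9]] 69.1538685102912 81.32800683429377
groove 209 -13.728546284562238 12.396832658394352 60.89294160956099
```

View pics/w2.png

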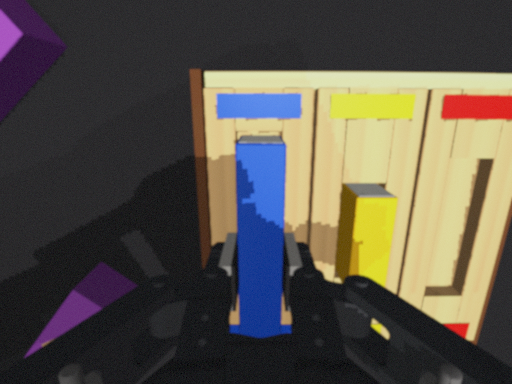

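The wrist view shows the block (260,140) just short of the groove end (258,130) under the tag at (258,105). A correction of about (-0.7, -0.9) mm along and across is needed.

Emit:
{"api": "apply_moves", "payload": {"series": "-0.07 -0.09 0 0;0 0 0 0;0 0 0 0;0 0 0.4 0;0 0 0.4 0;0 0 0.4 0;0 0 0 0;0 0 0 0;0 0 0 0;0 0 0 0"}}

```text
time_s: 8.57
position: [0.4594, 0.2858, 0.0374]
ee_rot: [0.0, 0.744, 0.669, 0.0]
ft_force: [-0.2, -0.9, -2.4]
finger_gap: 0.0209
finger_force: 41.8
```

Emit:
{"api": "apply_moves", "payload": {"series": "0 0 0.3 0;0 0 0.3 0;0 0 0.2 0;0 0 0.1 0;0 0 0 0;0 0 0 0;0 0 0 0"}}

```text
time_s: 9.15
position: [0.4593, 0.2857, 0.0294]
ee_rot: [0.0, 0.744, 0.669, -0.0]
ft_force: [-6.2, -3.1, 12.7]
finger_gap: 0.0212
finger_force: 43.9
```

Emit:
{"api": "apply_moves", "payload": {"series": "0 0 0 0;0 0 0 0;0 0 0 0;0 0 0 0;0 0 -1 0;0 0 -3 0;0 0 -4 0;0 0 -4 0;0 0 -2 0;0 0 0 0;0 0 0 0;0 0 0 0", "gripper": 4}}

```text
time_s: 10.15
position: [0.4588, 0.2855, 0.1675]
ee_rot: [-0.0, 0.744, 0.668, -0.001]
ft_force: [0.7, -0.5, 0.4]
finger_gap: 0.0401
finger_force: 0.0
```

```bash
python3 - <<'E'
from m import *
s=sensors.read_state();print(s["position"],s["finger_gap"],s["ft_force"])
p=cams.get_image("wrist");X=cloud(p);im=p["pixels"];save("w3",im)
for nm,c,b,z in (("blk","blue",(.4,.53,.2,.37),(.044,.07)),("rack","any",(.38,.66,.15,.4),(.022,.031)),("yel","yellow",(.45,.58,.2,.33),(.042,.055))):
    P=sel(X,im,c,b,z)
    if len(P)>20: print(nm,len(P),rect(P),np.percentile(P[:,2],[5,95]))
P=sel(X,im,"blue",(.38,.56,.15,.4),(.015,.035))
for q in (P[P[:,1]>.28],P[P[:,1]<=.28]):
    if len(q)>10:print("bluetag",len(q),q.mean(0).round(4))
E
```

```text
[0.45883274 0.28555    0.16753464] 0.04010567981844373 [ 0.67075736 -0.53280483  0.41455241]
blk 2815 (array([459.1, 284.2]), array([ 21.5, 119.3]), np.float32(83.88), 50.4) [0.04930612 0.05154448]
rack 23302 (array([521.1, 277.6]), array([189.3, 200.1]), np.float32(174.0), 28.4) [0.02295074 0.02961147]
yel 1544 (array([520.2, 277.7]), array([22.6, 60.2]), np.float32(83.89), 50.3) [0.04813686 0.0513952 ]
bluetag 685 [0.4661 0.3565 0.0282]
bluetag 352 [0.4515 0.2092 0.029 ]
```

Blue block is seated: its top matches the yellow block's, and it sits centred on the slot. On to the stick.

Emit:
{"api": "apply_moves", "payload": {"series": "-3.64 1.14 0 0;-3.64 1.14 0 0;-3.64 1.14 0 0;-3.64 1.14 0 0;-3.64 1.14 0 0;-3.64 1.14 0 0;0 0 0 6.5;0 0 0 6.5;0 0 0 6.5;0 0 0 6.5;0 0 0 6.5;0 0 0 6.5;0 0 0 6.5;0 0 0 6.5;0 0 0 6.5;0 0 0 6.5;0 0 0 0;0 0 0 0;0 0 0 0", "gripper": 6.4}}

```text
time_s: 11.78
position: [0.5039, 0.0613, 0.1677]
ee_rot: [-0.0, 0.986, 0.166, -0.001]
ft_force: [-0.2, -0.2, 0.3]
finger_gap: 0.064
finger_force: 0.0
```

```bash
python3 - <<'E'
from m import *
s=sensors.read_state();q=s["ee_rot"];print(s["position"],np.degrees(np.arctan2(q[2]**2-q[1]**2,2*q[1]*q[2])),s["finger_gap"])
p=cams.get_image("wrist");X=cloud(p);im=p["pixels"];save("w4",im)
P=sel(X,im,"pale",(.4,.6,.0,.12),(.033,.045));print("stick",len(P),rect(P))
P=X[(X[...,2]>.13)&(X[...,2]<.2)&(abs(X[...,0]-.504)<.08)];print("fing",P.min(0),P.max(0))
E
```

```text
[0.50392505 0.06133034 0.16772501] -70.91354003636701 0.06404873951579396
stick 5738 (array([503.1,  59.7]), array([ 38. , 149.3]), np.float32(18.88), 38.5)
fing [0.48236115 0.02001444 0.17561623] [0.52700525 0.10644292 0.19999335]
```

Emit:
{"api": "apply_moves", "payload": {"series": "-0.13 0.12 3.5 0;0 0 3.5 0;0 0 3.5 0;0 0 2.8 0;0 0 2.0 0;0 0 0 0;0 0 0 0;0 0 0 0"}}

```text
time_s: 12.5
position: [0.5042, 0.0597, 0.0166]
ee_rot: [0.0, 0.986, 0.165, 0.001]
ft_force: [-0.5, 0.3, 0.5]
finger_gap: 0.0639
finger_force: 0.0
```

Emit:
{"api": "apply_moves", "payload": {"series": "0 0 0 0;0 0 0 0;0 0 0 0;0 0 0 0;0 0 0 0;0 0 0 0;0 0 0 0;0 0 0 0", "gripper": 2, "grip_force": 50}}

```text
time_s: 13.17
position: [0.5041, 0.0597, 0.0167]
ee_rot: [0.0, 0.986, 0.164, 0.001]
ft_force: [-0.7, -0.2, 6.7]
finger_gap: 0.0369
finger_force: 51.0
```

Emit:
{"api": "apply_moves", "payload": {"series": "0 0 -2 0;0 0 -3.8 0;0 0 -3.8 -6.44;0 0 -3.8 -6.44;0 0 0 -6.44;0 0 0 -6.44;0 0 0 -6.44;0 0 0 -6.44;0 0 0 -6.44;0 0 0 -6.44;0 0 0 -6.44;0 0 0 -6.44;0 0 0 -6.4;0 0 0 0;0 0 0 0;0 0 0 0"}}

```text
time_s: 14.5
position: [0.5032, 0.0598, 0.1494]
ee_rot: [-0.0, 0.71, 0.704, -0.0]
ft_force: [-0.4, 0.3, -4.0]
finger_gap: 0.037
finger_force: 52.1
```

Emit:
{"api": "apply_moves", "payload": {"series": "-3.82 0.73 0 0;-3.82 0.73 0 0;-3.82 0.73 0 0;-3.82 0.73 0 0;-3.82 0.73 0 0;-3.82 0.73 0 0;-3.82 0.73 0 0;0 0 0 0;0 0 0 0;0 0 0 0"}}

```text
time_s: 15.33
position: [0.5527, -0.2076, 0.149]
ee_rot: [-0.001, 0.71, 0.705, 0.0]
ft_force: [-0.9, 0.2, -3.4]
finger_gap: 0.037
finger_force: 52.1
```

```bash
cat > saw.py <<'E'
from m import *
s=sensors.read_state();q=s["ee_rot"];print(s["position"],"psi",np.degrees(np.arctan2(q[2]**2-q[1]**2,2*q[1]*q[2])),s["finger_gap"],s["ft_force"])
p=cams.get_image("wrist");X=cloud(p);im=p["pixels"];save("w5",im)
def A(x0,x1,y0,y1,z0,z1):
    m=(X[...,0]>x0)&(X[...,0]<x1)&(X[...,1]>y0)&(X[...,1]<y1)&(X[...,2]>z0)&(X[...,2]<z1);return X[m]
F=A(.585,.64,-.38,-.06,.072,.082);o=[]
for y in np.arange(-.36,-.06,.006):
    f=F[abs(F[:,1]-y)<.003]
    if len(f)>10:o.append((y,np.percentile(f[:,0],2)))
o=np.array(o);k=abs(o[:,1]-np.median(o[:,1]))<.003;c=np.polyfit(o[k,0],o[k,1],1)
print("fence face x=%.4f at y=-.2, slope %.4f"%(np.polyval(c,-.2),c[0]),k.sum())
S=A(.54,.59,-.16,-.1,.083,.094);print("stop",len(S),np.percentile(S,[1,99],axis=0).round(4).tolist())
zt=s["position"][2]+.0205
P=A(.5,.63,-.33,-.11,zt-.006,zt+.010);P=P[(P[:,1]>-.23)]
print("stick",len(P),rect(P),np.percentile(P,[1,99],axis=0).round(4).tolist())
T=A(.48,.59,-.38,-.06,.045,.057);print("table z",np.median(T[:,2]))
E
python3 saw.py
```

```text
[ 0.55274742 -0.20760652  0.14897172] psi -0.40384406134579154 0.03695584897907581 [-0.90184943  0.22304453 -3.36271686]
fence face x=0.5988 at y=-.2, slope 0.0082 26
stop 2079 [[0.5484, -0.1289, 0.0872], [0.5896, -0.1089, 0.0904]]
stick 17880 (array([ 552.7, -181.6]), array([64.1, 97. ]), np.float32(89.64), 170.6) [[0.5258, -0.2287, 0.1677], [0.5793, -0.1336, 0.1775]]
table z 0.052438799639825465
```

View pics/w5.png

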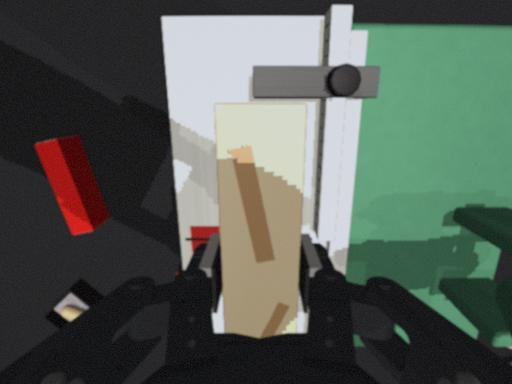

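The wrist view shows the stick (260,220) parallel to the fence, with its end (row 104) just short of the stop (row 97). The gap to the fence is clear, so I lower.

Emit:
{"api": "apply_moves", "payload": {"series": "0 0 2.5 0;0 0 2.5 0;0 0 2 0;0 0 0.8 0;0 0 0.3 0;0 0 0.2 0;0 0 0 0;0 0 0 0;0 0 0 0"}}

```text
time_s: 16.13
position: [0.5535, -0.2081, 0.0674]
ee_rot: [0.001, 0.709, 0.705, 0.0]
ft_force: [0.3, 0.4, -3.2]
finger_gap: 0.0369
finger_force: 52.2
```

Emit:
{"api": "apply_moves", "payload": {"series": "0 0 0.1 0;0 0 0.1 0;0 0 0 0;0 0 0 0"}}

```text
time_s: 16.47
position: [0.5535, -0.2081, 0.0667]
ee_rot: [0.001, 0.709, 0.705, 0.0]
ft_force: [-5.2, 2.7, 13.3]
finger_gap: 0.0367
finger_force: 54.2
```

Emit:
{"api": "apply_moves", "payload": {"series": "0 0 -0.1 0;0.15 0 0 0;0.15 0 0 0;0.1 0 0 0;0.1 0 0 0;0 0 0 0;0 0 0 0;0 0 0 0"}}

```text
time_s: 17.13
position: [0.554, -0.2041, 0.0668]
ee_rot: [0.002, 0.709, 0.705, 0.0]
ft_force: [-0.2, -2.4, 7.4]
finger_gap: 0.0368
finger_force: 53.4
```

Emit:
{"api": "apply_moves", "payload": {"series": "0 0 0 0;0 0 0 0;0 0 0 0;0 0 -0.4 0;0 0 -0.76 0;1.0 0 0 0;1.0 0 0 0;0 0 0 0;0 0 0 0;0 0 0 0", "gripper": 4.8}}

```text
time_s: 17.97
position: [0.5532, -0.1827, 0.0768]
ee_rot: [-0.0, 0.709, 0.705, -0.0]
ft_force: [-0.2, -0.1, 0.3]
finger_gap: 0.048
finger_force: 0.0
```

```bash
cat >> saw.py <<'E'
P=A(.5,.63,-.33,-.11,.084,.095);P=P[(P[:,1]<-.132)&(P[:,0]<.585)]
print("stick on table",len(P),rect(P),np.percentile(P,[1,99],axis=0).round(4).tolist())
E
python3 saw.py; python3 - <<'E'
from m import *
p=cams.get_image("top");X=cloud(p)
P=sel(X,p["pixels"],"pale",(.5,.58,-.35,-.125),(.082,.09))
if len(P)>20:print("top stick",len(P),rect(P),P.min(0),P.max(0))
E
```

```text
[ 0.55316147 -0.18266517  0.07680616] psi -0.26896815580776895 0.04801109190242686 [-0.20981253 -0.11932769  0.32833147]
fence face x=0.5989 at y=-.2, slope 0.0073 18
stop 8747 [[0.5406, -0.1593, 0.0869], [0.5892, -0.1091, 0.0902]]
stick 3468 (array([ 577. , -161.2]), array([ 51.9, 116.1]), np.float32(37.67), 102.4) [[0.5166, -0.192, 0.0916], [0.6139, -0.1105, 0.107]]
table z 0.05242847365109676
stick on table 13618 (array([ 548.1, -181. ]), array([ 65.6, 105.1]), np.float32(79.07), 88.5) [[0.5275, -0.231, 0.0868], [0.5768, -0.1328, 0.0928]]
```

Emit:
{"api": "apply_moves", "payload": {"series": "0 0 0 0;0 0 0 0;0 0 0 0;0 0 0 0;0 0 0 0;0 0 0 0;0 0 0 0", "gripper": 2, "grip_force": 60}}

```text
time_s: 18.65
position: [0.5533, -0.1832, 0.0773]
ee_rot: [0.0, 0.709, 0.705, -0.0]
ft_force: [-1.0, -0.2, 5.5]
finger_gap: 0.0361
finger_force: 60.9
```

Emit:
{"api": "apply_moves", "payload": {"series": "0 0.5 0 0;0 0.6 0 0;0 0.6 0 0;0 0.4 0 0;0 0.2 0 0;0 0 0 0;0 0 0 0;0 0 0 0;0 0 0 0"}}

```text
time_s: 19.4
position: [0.5761, -0.1832, 0.0773]
ee_rot: [0.0, 0.709, 0.705, -0.0]
ft_force: [-3.0, -0.3, 5.9]
finger_gap: 0.0357
finger_force: 61.1
```

```bash
python3 saw.py
```

```text
[ 0.57605088 -0.18323684  0.07726527] psi -0.31463518265998236 0.035715651327906876 [-2.9622027  -0.27827521  5.92092842]
fence face x=0.5993 at y=-.2, slope 0.0052 20
stop 8648 [[0.549, -0.1593, 0.0869], [0.5896, -0.1092, 0.0903]]
stick 3230 (array([ 591.6, -158.5]), array([49.3, 98. ]), np.float32(49.97), 102.6) [[0.5453, -0.1924, 0.0922], [0.614, -0.1104, 0.1074]]
table z 0.05243113038723671
stick on table 9996 (array([ 564.7, -184.1]), array([ 40.6, 104.1]), np.float32(90.01), 88.5) [[0.5532, -0.2325, 0.0871], [0.5847, -0.1327, 0.092]]
```

Emit:
{"api": "apply_moves", "payload": {"series": "0 0.15 0 0;0 0.15 0 0;0 0.1 0 0;0 0.1 0 0;0 0 0 0;0 0 0 0;0 0 0 0"}}

```text
time_s: 20.03
position: [0.5806, -0.1832, 0.0773]
ee_rot: [-0.001, 0.709, 0.705, -0.001]
ft_force: [-5.7, 0.7, 8.2]
finger_gap: 0.0358
finger_force: 61.2
```

Emit:
{"api": "apply_moves", "payload": {"series": "0 0.1 0.05 0;0 0 0 0;0 0 0 0;0 0 0 0"}}

```text
time_s: 20.37
position: [0.5808, -0.1832, 0.0772]
ee_rot: [-0.001, 0.709, 0.705, -0.001]
ft_force: [-12.1, 1.0, 14.3]
finger_gap: 0.0359
finger_force: 61.9
```

```bash
python3 - <<'E'
from h import *
s=sensors.read_state();print(s["position"],s["ft_force"])
p=cams.get_image("wrist");X=cloud(p);im=p["pixels"]
save("w6",cv2.resize(im[20:240,160:420],None,fx=2.6,fy=2.6,interpolation=cv2.INTER_CUBIC))
q=cams.get_image("top");XX=cloud(q);i=q["pixels"].astype(int)
m=(i[...,0]>130)&(i[...,0]>i[...,2]+12)&(XX[...,0]>.54)&(XX[...,0]<.61)&(XX[...,1]<-.12)&(XX[...,1]>-.35)&(XX[...,2]>.08)&(XX[...,2]<.092);P=XX[m];print(len(P),P.min(0) if len(P) else 0,P.max(0) if len(P) else 0)
E
```

```text
[ 0.58079295 -0.18320037  0.07721631] [-12.05946129   0.98609537  14.28288282]
0 0 0
```

View pics/w6.png

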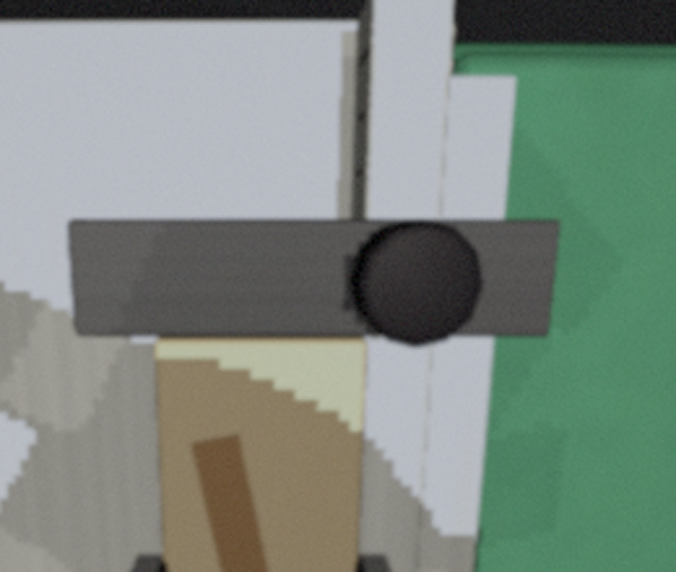

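The crop shows the stick's end (260,340) under 1 mm from the stop's face. Its right edge (363) is on the fence face (367). The push is about 12 N into the fence and 14 N down. Let it settle, check, then hand in.

Emit:
{"api": "apply_moves", "payload": {"series": "0 0 0 0;0 0 0 0;0 0 0 0;0 0 0 0;0 0 0 0;0 0 0 0"}}

```text
time_s: 20.97
position: [0.5808, -0.1832, 0.0772]
ee_rot: [-0.001, 0.709, 0.705, -0.001]
ft_force: [-11.5, 1.6, 14.8]
finger_gap: 0.0361
finger_force: 61.9
```

```bash
python3 -c "
from plant import order
print(order.hand_in())"
```

```text
the job is handed in; nothing more can be done
None
```

I handed the job in at about 21 s: the blue block is seated in its blue-tagged slot, and the stick lies against the fence, under 1 mm from the stop, held with about 12 N into the fence and 15 N down; `order.hand_in()` gave no verdict.

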